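# Check a test station's guard flap and hold it at the set mark

### The arm

A 6-joint arm with a two-finger parallel gripper is mounted at the origin on the work surface. World frame = base frame: x ahead of the robot, y to its left, z up, the work surface at z = 0. Lengths are in m, angles in rad, forces in N, time in s.
With the tool pointing down it reaches from about 0.25 to 0.775 m from the base axis. Payload 8.9 kg.
Tool frame: the origin (TCP) lies between the finger pads; the fingertips stand 25 mm ahead of it and the grasp point (between the pads) lies 6 mm ahead of it; x points along the fingers, z is the direction in which the jaws open and shut, and the axes are right-handed (so a half turn about x gives the same grasp; the last joint's range is limited). The gripper opens to 85 mm and grips with 20 to 120 N. Pads are 22 mm wide; open, the fingers measure 114 mm over their backs; the gripper's body (76 mm by 85 mm) begins 54 mm behind the grasp point. The pads swing forward as they close: fully open they stand 13 mm farther back than shut.
Start: joints at [0.992, 0.291, -0.153, 1.127, 0, 1.431], TCP at [0.224, 0.475, 0.256] pointing down, gripper open.
Joint ranges: [-2.52, 2.52], [-0.91, 1.74], [-1.3, 1.37], [-1.96, 2.02], [-1.52, 1.47], [-3.14, 3.14]. Speed limits (rad/s): [2.22, 2.22, 2.79, 3.14, 3.14, 3.14].

### API

Orientations are given as [roll, pitch, yaw] about the fixed x, y, z axes, in that order (R = Rz(yaw) Ry(pitch) Rx(roll)).
In Python, from workcell import bot gives the robot as it stands. The module is installed in compiled form; this text tells all that it offers.
- The arm moves only by the tool carry_out, never from a script. Its argument "plan" is a list of rows, each an object of numbers: "tx", "ty", "tz": the shift along the tool's x, y, z in mm; "roll": the turn about the tool's x in degrees; "grip": the opening in per cent of the stroke, from 0 (shut) to 100 (fully open). A call has exactly 8 rows; each row is the pose to reach, as a shift and turn from the pose commanded when the call began, along the tool's axes at that moment; what a row does not reach only later rows make up. A row lasts 1/12 s, in which the tool goes at most 41.7 mm and 7.16 degrees, less where a joint would pass 70% of its speed; a pose out of reach is approached as far as the arm can. A call with a gripper value outside its range is refused whole. The fingers move at their own pace and stop on an object; "grip_force" is the grip in N (left out, the last holds). Time passes only in rows, so rows that repeat a pose let the fingers close, or fill a call up. It gives the time, the measured TCP pose, the force and the opening at its end, in the units of the state.
- bot.state(): the state, without advancing time (a new reading comes with each control period).
- bot.capture(name): name is "scene" or "side" or "wrist"; returns the picture (480x640x3 uint8, blue, green, red); there is no depth.
- bot.camera_info(name): a dict with "fx", "fy", "cx", "cy" (pixels), "R" (3x3) and "t" (3): a world point X has camera coordinates R X + t; the wrist camera has in their place "mount" (4x4, takes a point from camera to tool coordinates, whose origin is the TCP and whose axes are the tool frame's). Camera axes: x right, y down, z forward; pixel columns grow to the right and rows downward; lengths in m; the calibration is good to about 2 mm. A picture is of the moment at which its call begins: read the wrist's pose just before it. camera_info takes no time and is no camera call.
- bot.job_done(): hands the job in, once; it reports no verdict.
Trained networks look in the newest picture that a camera, given by its name, has taken for a name from the list of things; names that differ only in an ending like _2 or _b are one class to them, and where a whole thing is asked for, a point or a joint stands for the part that bears it (a point fixed in the world has none). Each returns a list of dicts, best first, with "p" (0 to 1); they miss things now and then, are a little off and sometimes report something else, mostly with a low value. They report only what shows in the picture. A call takes as long as a camera call.
- bot.look_for(camera, target): "box" ([left, top, right, bottom] as shares, 0 to 1, of the picture: columns of its width, rows of its height, round what is visible of it).
- bot.cut_out(camera, target): "region" (480x640 bool, what is visible of it) and "box" ([left, top, right, bottom] as shares, 0 to 1, of the picture: columns of its width, rows of its height, round what is visible of it).
The state is a dict: "t": time; "joint_positions": joint angles; "dq": joint speeds; "effort": joint torques, N m; "position": TCP position; "ee_rot": TCP orientation; "ft_force": force on the tool from outside, world axes, zero at the start; "torque": the same for the moment, N m; "finger_gap": finger opening in m.
Only numpy, scipy, OpenCV 4.12 (cv2) and the standard library are available. Lean on these libraries where they do the work, as an engineer would, in place of code of your own. Each camera call takes 0.05 s, during which the arm holds its last target. There are 200 camera calls.

### The job

Check the hinge of the clear guard flap on the blue test station: lift the flap by its orange tube handle until you feel it come up against its top stop, then, without letting it drop, bring it back down until its red pointer stands on the yellow tab of the side scale, and finish while still holding it there with the gripper, because the flap falls shut by itself. Do not shift the yellow tab, and leave the blue bin, the wrench and the brass fitting beside the station where they are.

Things in the scene. Friction and masses are not known exactly. Their poses are not given: they have to be found in the camera images.
- station: fixed blue open-topped housing 160 (x) x 220 (y) x 108 mm high, foot plate 190 x 250 x 12 mm; white scale arc upright 118 to 124 mm left (+y) of its middle. Origin: centre of its underside, on the work surface; x points from the flap's free edge to its hinge (away from the robot, yaw within 0.35), z up. The hinge line runs along y through (80, 0, 110) mm.
- guard (a joint): flap angle, rad: 0 shut and level, grows as the free edge (robot side) swings up. Turns freely, no catch; falls shut when let go. A firm hidden stop ends it somewhere between 1.1 and 1.4 rad. Aluminium frame with clear window, 160 mm from hinge to free edge, 220 wide, 10 thick, 0.3 to 0.65 kg.
- handle (a point): middle of the flap's orange tube handle, 14 mm thick, parallel to the hinge, 45 mm ahead of the free edge; 128 mm clear between its two brackets, nothing near above or below. At (-205, 0, 5) mm in the flap's frame (origin on the hinge line, axes as the station's when shut): 115 mm high when shut. The tube can turn between the fingers, so the gripper can point down throughout.
- pointer (a point): tip of the red pointer, a small red bar on the flap's left edge, 160 mm from the hinge line, passing just outside the scale arc and the tab. It turns with the flap; axes are the flap's.
- mark (a point): outer end of the yellow tab's black centre line, 150 mm from the hinge line. The tab is a yellow block, 24 mm wide along the arc, clamped on the scale arc at the left side. Axes turned about the hinge line by the tab's angle: the pointer is on the centre line when the flap's angle equals the tab's.
- tab (a joint): angle in rad of the yellow tab's centre line on the scale, measured as the flap's angle is (0 level); set anew each time between 0.45 and 0.95. It stays where it is unless pushed hard.
- bin: loose blue plastic bin 150 x 100 x 75 mm high, 4 mm walls, beside the station; bystander. Origin: centre of its underside.
- wrench: loose steel wrench 170 mm long lying flat along its x axis; bystander. Origin: below its middle, on the work surface.
- fitting: loose brass fitting 36 mm across, 46 mm tall, standing; bystander. Origin: centre of its underside.

How it is judged:
On the way:
1. the flap is lifted up against its top stop (value of joint guard above 1.23 rad), for 0.1 s.
At the end, for the whole second after the job is handed in: After having been up against its stop (above 1.23 rad), the flap is held still (under 0.1 rad/s) by the fingers (over 1 N), pointer within 0.08 rad of the yellow tab's centre line (its half width); tab shifted less than 6 mm; bin, wrench and fitting less than 20 mm (angle between the x axis of pointer and the x axis of mark, either way round below 0.08 rad and velocity of joint guard between -0.1 and 0.1 rad/s and contact force between the fingers and guard above 1 N and distance of mark from where it was at the start of the episode below 0.006 m and distance of each of bin, wrench, fitting from where it was at the start of the episode below 0.02 m); the arm keeps its last pose, push and grip.
It fails at once if the flap is dropped or slammed (faster than 2.5 rad/s) (velocity of joint guard above 2.5 rad/s or velocity of joint guard below -2.5 rad/s).
It fails at once if the yellow tab is shifted by 6 mm or more (distance of mark from where it was at the start of the episode above 0.006 m).
It fails at once if a bystander is shifted by 20 mm or more (distance of any of bin, wrench, fitting from where it was at the start of the episode above 0.02 m).
It also fails if it takes over 48 s, if anything falls off the work surface, if the arm or the gripper's body presses on something with over 40 N, if the wrist force passes 120 N, or if a joint passes its speed limit or range.

## Working session

There is one attempt and no reset: what is moved stays moved. The work goes in short steps, Python scripts to look and compute and a tool call to move; the robot and the scene stay as the last step left them, time stands still between calls to the robot, and variables do not carry over. Pictures are saved under pics/ and viewed, about 8 in all and at most 12, crops included, and the job is handed in when it is done.

Besides the shell and the picture viewer there is one more tool, called after "Request:" as name(argument=value, ...), one argument or row to a line, values as JSON. carry_out: Moves the arm, as the interface text tells. Its arguments: {"type":"object","properties":{"plan":{"type":"array"},"grip_force":{"type":"number"}},"required":["plan"]}

```bash
mkdir -p pics
python3 - <<'E'
from workcell import bot
import cv2,numpy as np
np.set_printoptions(precision=4,suppress=True)
s=bot.state();print(s)
a=bot.capture("scene");b=bot.capture("side")
cv2.imwrite("pics/a.png",a);cv2.imwrite("pics/b.png",b)
for c in("scene","side"):
    print(c,bot.camera_info(c))
    for t in("handle","pointer","mark","station","guard","tab"):
        print(t,[(np.round(np.array(r["box"])*[640,480,640,480],1),round(r["p"],2)) for r in bot.look_for(c,t)[:2]])
print(bot.camera_info("wrist"))
E
```

```text
{'t': 0.0, 'joint_positions': array([ 0.9917,  0.2913, -0.1541,  1.1267,  0.    ,  1.4315]), 'dq': array([ 0.0017, -0.0012,  0.0009, -0.0004, -0.0001, -0.0002]), 'effort': array([  0.0014, -53.7139,  33.1374,   0.016 ,  -0.    ,   0.    ]), 'position': array([0.2233, 0.4747, 0.2557]), 'ee_rot': array([ 2.9759,  1.5695, -2.1763]), 'ft_force': array([ 0.2314, -0.604 ,  0.1607]), 'torque': array([-0.0141, -0.005 ,  0.001 ]), 'finger_gap': 0.08575163581228151}
scene {'fx': 584.8595863685746, 'fy': 584.8595863685746, 'cx': 317.62112309942324, 'cy': 236.16131867394947, 'R': array([[ 0.5072,  0.8618, -0.008 ],
       [ 0.7098, -0.423 , -0.5633],
       [-0.4888,  0.2801, -0.8262]]), 't': array([-0.3454, -0.3799,  1.5908])}
handle [(array([251.7, 148.7, 374.5, 252.6]), 0.79)]
pointer [(array([254.2, 154.6, 378.6, 250.4]), 0.82)]
mark [(array([362.6, 146.9, 374.3, 176.7]), 0.53)]
station [(array([248.8, 143.5, 389. , 289.1]), 0.92)]
guard [(array([253.8, 152.6, 375.8, 249.6]), 0.59)]
tab [(array([361.1, 143.8, 374. , 171.7]), 0.45)]
side {'fx': 523.7468373809481, 'fy': 523.7468373809481, 'cx'
[... 199 characters left out ...]
])}
handle [(array([207.4, 194.6, 347.1, 283.3]), 0.61), (array([209.9, 132. , 361.7, 342.7]), 0.6)]
pointer [(array([209.8, 195.8, 349.7, 284.5]), 0.95)]
mark [(array([255.5, 145.9, 287.4, 174.1]), 0.84)]
station [(array([210.6, 130.8, 362.4, 341.7]), 0.62), (array([209.4, 196.1, 347.4, 280.7]), 0.6)]
guard [(array([210.5, 197. , 350.7, 282.7]), 0.83)]
tab [(array([255.6, 147.3, 286.4, 177.5]), 0.56)]
{'fx': 380.06847374990446, 'fy': 380.06847374990446, 'cx': 317.67827564389256, 'cy': 239.2887310990899, 'mount': array([[ 0.0004, -0.3092,  0.951 , -0.118 ],
       [ 0.0001, -0.951 , -0.3092,  0.0786],
       [ 1.    ,  0.0002, -0.0003, -0.    ],
       [ 0.    ,  0.    ,  0.    ,  1.    ]])}
```

View pics/a.png

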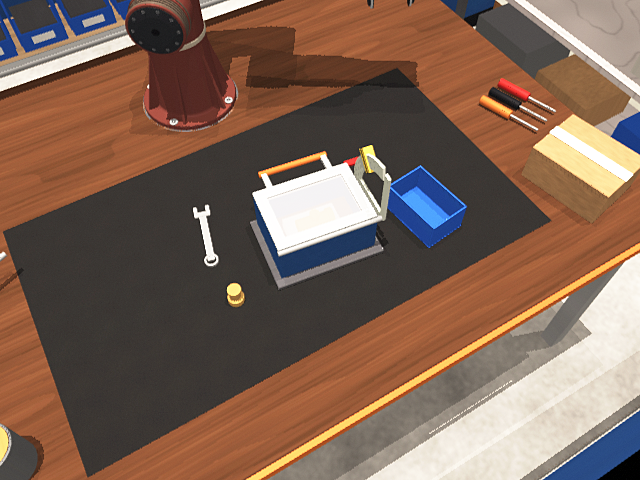

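View pics/b.png

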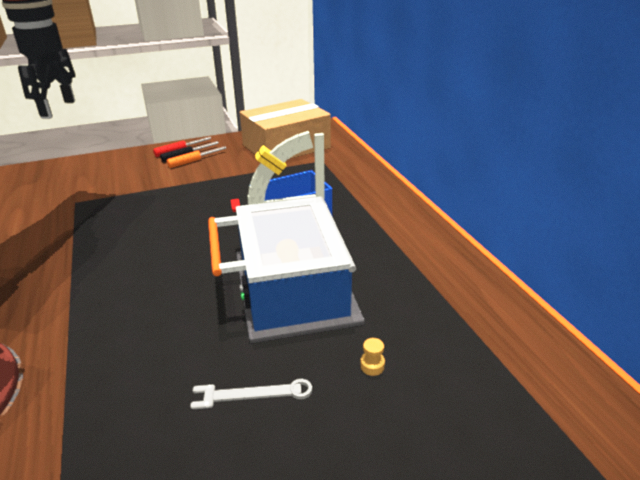

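The scene view has the station at mid-picture, with the handle at (293,164) facing the robot. The yellow tab is at (367,155), the bin at (428,205), the wrench at (206,235) and the fitting at (235,294). In the side view the handle is at (214,246), the tab at (270,160) and the red pointer at (236,204). Next I'll fit the station pose and the tab angle.

```bash
cat > h.py <<'E'
import cv2,numpy as np
from scipy.optimize import least_squares
from workcell import bot
np.set_printoptions(precision=4,suppress=True)
def proj(c,X):
    i=bot.camera_info(c);p=i["R"]@X+i["t"]
    return np.array([i["fx"]*p[0]/p[2]+i["cx"],i["fy"]*p[1]/p[2]+i["cy"]])
def blob(img,lo,hi,roi):
    m=cv2.inRange(cv2.cvtColor(img,cv2.COLOR_BGR2HSV),lo,hi);z=np.zeros_like(m)
    l,t,r,b=roi;z[t:b,l:r]=m[t:b,l:r]
    n,L,st,c=cv2.connectedComponentsWithStats(z)
    k=1+np.argmax(st[1:,4]);ys,xs=np.where(L==k)
    return c[k],cv2.minAreaRect(np.c_[xs,ys].astype(np.float32)),st[k]
def tri(pts):
    return least_squares(lambda X:np.concatenate([proj(c,X)-p for c,p in pts.items()]),[.45,0,.1])
E
python3 - <<'E'
from h import *
a=cv2.imread("pics/a.png");b=cv2.imread("pics/b.png")
O=((6,150,120),(18,255,255));Y=((22,120,100),(34,255,255))
P={}
for n,c,ra,rb in(("h",O,(245,140,340,190),(200,205,228,285)),("tab",Y,(350,135,385,180),(245,140,295,180))):
    x=blob(a,*c,ra);y=blob(b,*c,rb);print(n,x,y)
    r=tri({"scene":x[0],"side":y[0]});P[n]=r.x;print(r.x,r.fun)
    if n=="h":
        ends=[]
        for q in(x,y):
            bp=cv2.boxPoints(q[1]);e=[(bp[i]+bp[(i+1)%4])/2 for i in range(4)]
            d=[np.linalg.norm(bp[i]-bp[(i+1)%4]) for i in range(4)];i=int(np.argmin(d));ends.append((e[i],e[(i+2)%4]))
        A=sorted(ends[0],key=lambda p:-p[0]);B=sorted(ends[1],key=lambda p:p[1])
        E=[tri({"scene":A[k],"side":B[k]}) for k in(0,1)]
        for e in E:print("end",e.x,e.fun)
        v=(E[0].x-E[1].x)[:2];print("len",np.linalg.norm(v),"yaw",np.arctan2(-v[0],v[1]))
# corners of flap top hand-picked, scene & side
def fit(q):
    x,y,w=q;R=np.array([[np.cos(w),-np.sin(w),0],[np.sin(w),np.cos(w),0],[0,0,1]])
    W=lambda p:R@np.array(p)+[x,y,0]
    return W
obs=[("side",(.095,-.125,.012),(362,320)),("scene",(.095,-.125,.012),(282,282)),("scene",(.095,.125,.012),(382,246)),("scene",(-.205,0,.115),None),("side",(-.205,0,.115),None)]
hs=blob(a,*O,(245,140,340,190))[0];hb=blob(b,*O,(200,205,228,285))[0]
def res(q):
    W=fit(q[:3]);return np.concatenate([proj(c,W(p))-(u if u is not None else (hs if c=="scene" else hb)) for c,p,u in obs])
r=least_squares(res,[.55,0,0]);print("fit",r.x,r.fun)
w=r.x[2];d=np.array(P["tab"])-[r.x[0],r.x[1],0];lx=np.cos(w)*d[0]+np.sin(w)*d[1];ly=-np.sin(w)*d[0]+np.cos(w)*d[1]
print("tab local",lx,ly,d[2],"angle",np.arctan2(d[2]-.11,.08-lx),"rad",np.hypot(d[2]-.11,.08-lx))
W=fit(r.x);print("handle world",W((-.205-.0+.08+.0,0,.115)))
E
```

```text
h (array([292.3073, 165.7598]), ((293.18035888671875, 165.59664916992188), (3.4726743698120117, 55.74087142944336), 73.1785888671875), array([266, 156,  55,  20, 179], dtype=int32)) (array([214.0093, 246.6497]), ((214.30125427246094, 245.51588439941406), (59.370323181152344, 10.008026123046875), 85.42607879638672), array([208, 216,  13,  60, 431], dtype=int32))
[0.4447 0.0745 0.1088] [ 0.002  -0.0167  0.0091  0.0085]
end [0.4589 0.1385 0.1254] [ 0.3554 -3.7727  2.1476  2.0304]
end [0.4339 0.0133 0.0986] [-0.3917  2.6789 -1.4089 -1.2872]
len 0.1276670970957059 yaw -0.19691176003446204
tab (array([368.0189, 155.434 ]), ((370.1500244140625, 158.4499969482422), (25.61444854736328, 11.384199142456055), 71.56504821777344), array([362, 145,  13,  28, 106], dtype=int32)) (array([269.5892, 160.1244]), ((270.173095703125, 160.13461303710938), (31.486379623413086, 15.787044525146484), 37.87498474121094), array([255, 145,  31,  30, 426], dtype=int32))
[0.5746 0.1837 0.1982] [-0.1751  1.8881 -1.2037 -1.1391]
fit [ 0.6039  0.0566 -0.2067] [ 15.0457  -1.7526  -1.7184  14.0223   8.4401  17.1404   0.2982 -17.8879
 -27.9707  -5.5486]
tab local -0.054716757528941576 0.1184142097133404 0.1982220627379176 angle 0.5797916739849656 rad 0.16103334161857508
handle world [0.4815 0.0822 0.115 ]
```

The handle's x in the station frame should be -125 mm, because the flap's origin is on the hinge line. I'll correct that and refit.

Run:
```python
from h import *
def Wf(q):
    x,y,w=q;return lambda p:np.array([np.cos(w)*p[0]-np.sin(w)*p[1]+x,np.sin(w)*p[0]+np.cos(w)*p[1]+y,p[2]])
obs=[("side",(.095,-.125,.012),(362,320)),("scene",(.095,-.125,.012),(282,284)),("scene",(.095,.125,.012),(382,247)),
("scene",(-.125,0,.115),(293,165)),("side",(-.125,0,.115),(214.2,246)),("scene",(-.08,-.11,.115),(254,194)),("side",(.08,-.11,.115),(350,266)),("side",(-.08,-.11,.115),(243,275))]
r=least_squares(lambda q:np.concatenate([proj(c,Wf(q)(p))-u for c,p,u in obs]),[.55,0,-.2],loss="soft_l1",f_scale=2.);print(r.x,r.fun.round(1))
W=Wf(r.x);H=W((-.125,0,.115));print("handle",H)
th=lambda t,y,rad:W((.08-rad*np.cos(t),y,.11+rad*np.sin(t)))
for R,y in((.145,.121),(.15,.121),(.155,.121)):
  q=least_squares(lambda t:np.concatenate([proj("side",th(t[0],y,R))-(270,160),proj("scene",th(t[0],y,R))-(368,155.4)]),[.7]);print("tab",R,q.x,q.fun)
s=bot.state();from scipy.spatial.transform import Rotation as Ro
T=Ro.from_euler("xyz",s["ee_rot"]).as_matrix();print(T)
print("yaxis of tool ang",np.degrees(np.arctan2(T[1,1],T[0,1])),"z",np.degrees(np.arctan2(T[1,2],T[0,2])),"station x deg",np.degrees(r.x[2]))
g=H+[0,0,.006+.0]
print("delta to handle TCP",T.T@(g-s["position"]))
```

```text
[ 0.5686  0.0592 -0.1432] [-1.5 -0.6 -4.6  1.1  1.4  0.3  0.2 -1.5 -0.8 -3.3 -1.2 -0.9  0.4 -1.7
  3.8  3.6]
handle [0.4449 0.0771 0.115 ]
tab 0.145 [0.7997] [-7.1593 -7.9646 -2.9528 -6.018 ]
tab 0.15 [0.8049] [-8.9743 -9.9672 -3.4395 -8.4003]
tab 0.155 [0.81] [-10.7849 -11.9948  -3.9212 -10.788 ]
[[-0.     -0.9048  0.4258]
 [ 0.      0.4258  0.9048]
 [-1.      0.      0.    ]]
yaxis of tool ang 154.8010367619643 z 64.80103676182196 station x deg -8.205717842766244
delta to handle TCP [ 0.1353 -0.3698 -0.2658]
```

Request:
carry_out(
  plan=[
    {"tx": 0, "ty": -46, "tz": -33, "roll": 7, "grip": 100},
    {"tx": 0, "ty": -80, "tz": -57, "roll": 14, "grip": 100},
    {"tx": 0, "ty": -113, "tz": -81, "roll": 21, "grip": 100},
    {"tx": 0, "ty": -147, "tz": -105, "roll": 28, "grip": 100},
    {"tx": 0, "ty": -180, "tz": -129, "roll": 35, "grip": 100},
    {"tx": 0, "ty": -213, "tz": -153, "roll": 42, "grip": 100},
    {"tx": 0, "ty": -247, "tz": -177, "roll": 49, "grip": 100},
    {"tx": 0, "ty": -280, "tz": -201, "roll": 56, "grip": 100},
  ],
)

```text
t: 1.37
position: [0.3864, 0.1821, 0.2566]
ee_rot: [0.159, 1.57, 0.307]
ft_force: [1.1, 1.3, -0.2]
finger_gap: 0.085
```

```bash
cat >> h.py <<'E'
from scipy.spatial.transform import Rotation as Ro
def delta(H,yaw=-.17):
    s=bot.state();T=Ro.from_euler("xyz",s["ee_rot"]).as_matrix()
    z=np.degrees(np.arctan2(T[1,2],T[0,2]));print("t",s["t"],"pos",s["position"],"ft",s["ft_force"],"gap",s["finger_gap"],"q",s["joint_positions"])
    print("delta mm",1000*T.T@(np.array(H)-s["position"]),"roll",z-np.degrees(yaw))
E
python3 -c "
from h import *
delta([.4447,.0755,.215])"
```

```text
t 1.3667 pos [0.3864 0.1821 0.2566] ft [ 1.0677  1.2691 -0.1628] gap 0.08499745872374329 q [ 0.2688  0.1036 -0.39    1.0763  0.      1.6917]
delta mm [  41.6252 -113.9808   41.9184] roll 18.210166551228482
```

Request:
carry_out(
  plan=[
    {"tx": 10, "ty": -35, "tz": 13, "roll": 6, "grip": 100},
    {"tx": 20, "ty": -70, "tz": 26, "roll": 13, "grip": 100},
    {"tx": 30, "ty": -95, "tz": 34, "roll": 18, "grip": 100},
    {"tx": 40, "ty": -105, "tz": 38, "roll": 18.5, "grip": 100},
    {"tx": 40, "ty": -105, "tz": 38, "roll": 18.5, "grip": 100},
    {"tx": 40, "ty": -105, "tz": 38, "roll": 18.5, "grip": 100},
    {"tx": 40, "ty": -105, "tz": 38, "roll": 18.5, "grip": 100},
    {"tx": 40, "ty": -105, "tz": 38, "roll": 18.5, "grip": 100},
  ],
)

```text
t: 2.03
position: [0.4392, 0.0871, 0.2168]
ee_rot: [0.611, 1.57, 0.444]
ft_force: [-0.1, -0.2, 0.5]
finger_gap: 0.0854
```

Run:
```python
from h import *
s=bot.state();w=bot.capture("wrist");cv2.imwrite("pics/w.png",w)
delta([.4447,.0755,.121])
i=bot.camera_info("wrist");M=i["mount"];T=Ro.from_euler("xyz",s["ee_rot"]).as_matrix()
m=cv2.inRange(cv2.cvtColor(w,cv2.COLOR_BGR2HSV),(6,150,90),(18,255,255))
n,L,st,c=cv2.connectedComponentsWithStats(m);k=1+np.argmax(st[1:,4]);print(st[k],c[k])
ys,xs=np.where(L==k);bp=cv2.boxPoints(cv2.minAreaRect(np.c_[xs,ys].astype(np.float32)));print(bp)
def ray(u):
    d=np.array([(u[0]-i["cx"])/i["fx"],(u[1]-i["cy"])/i["fy"],1]);D=T@M[:3,:3]@d;o=T@M[:3,3]+s["position"]
    return o+D*(.115-o[2])/D[2]
for u in list(bp)+[c[k]]:print(ray(u))
```

```text
t 2.0833 pos [0.4392 0.087  0.2168] ft [0.2941 0.0685 0.7029] gap 0.08538359162038783 q [ 0.0319  0.1733 -0.4169  0.9799  0.0002  1.7695]
delta mm [ 95.8303 -10.4828   7.245 ] roll 0.18690702238624368
[   0  254  105  140 8499] [ 49.1092 322.2461]
[[-12.9913 265.0912]
 [ 50.1494 240.3468]
 [106.7538 384.7857]
 [ 43.6131 409.53  ]]
[0.2358 0.1119 0.115 ]
[0.2806 0.1208 0.115 ]
[0.2793 0.0141 0.115 ]
[0.228  0.0014 0.115 ]
[0.2585 0.0673 0.115 ]
```

View pics/w.png

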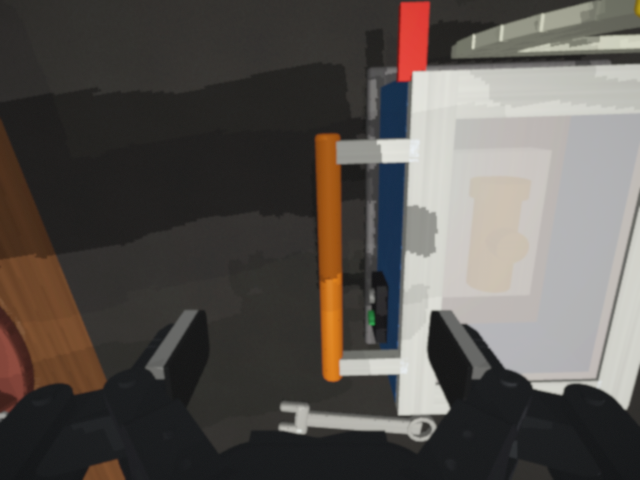

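The wrist view shows the handle tube running from (327,136) to (332,379), nearly square to the jaws. The red pointer is at (414,40). My colour mask took the bench instead of the tube, so I'll use these pixel ends.

Run:
```python
from h import *
s=bot.state();i=bot.camera_info("wrist");M=i["mount"];T=Ro.from_euler("xyz",s["ee_rot"]).as_matrix()
def ray(u,h=.115):
    d=np.array([(u[0]-i["cx"])/i["fx"],(u[1]-i["cy"])/i["fy"],1]);D=T@M[:3,:3]@d;o=T@M[:3,3]+s["position"]
    return o+D*(h-o[2])/D[2]
A,B=ray((327.5,136)),ray((332,379));C,D=ray((329,163)),ray((331.5,352))
print(A,B,np.linalg.norm(A-B),C,D,np.linalg.norm(C-D))
v=A-B;yaw=np.arctan2(-v[0],v[1]);m=(A+B)/2;print(yaw,m,(C+D)/2)
delta(m+[0,0,.006],yaw)
print("flap free-edge corners (z .115)",ray((411,70)),ray((397,414)),"pointer",ray((430,3)),ray((400,3)))
```

```text
[0.4566 0.1533 0.115 ] [ 0.4341 -0.0073  0.115 ] 0.1621742065844655 [0.4551 0.1384 0.115 ] [0.4371 0.0141 0.115 ] 0.12556502995662483
-0.13952144366741887 [0.4454 0.073  0.115 ] [0.4461 0.0763 0.115 ]
t 2.0833 pos [0.4392 0.087  0.2168] ft [0.2941 0.0685 0.7029] gap 0.08538359162038783 q [ 0.0319  0.1733 -0.4169  0.9799  0.0002  1.7695]
delta mm [ 95.8303 -12.8762   8.3224] roll -1.5593856211223844
flap free-edge corners (z .115) [0.5058 0.1794 0.115 ] [ 0.4753 -0.0446  0.115 ] pointer [0.5181 0.2089 0.115 ] [0.5031 0.2114 0.115 ]
```

Request:
carry_out(
  plan=[
    {"tx": 0, "ty": -12, "tz": 8.5, "roll": -1.6, "grip": 40},
    {"tx": 0, "ty": -12, "tz": 8.5, "roll": -1.6, "grip": 40},
    {"tx": 20, "ty": -12, "tz": 8.5, "roll": -1.6, "grip": 40},
    {"tx": 45, "ty": -12, "tz": 8.5, "roll": -1.6, "grip": 40},
    {"tx": 70, "ty": -12, "tz": 8.5, "roll": -1.6, "grip": 40},
    {"tx": 88, "ty": -12, "tz": 8.5, "roll": -1.6, "grip": 40},
    {"tx": 96, "ty": -12, "tz": 8.5, "roll": -1.6, "grip": 40},
    {"tx": 96, "ty": -12, "tz": 8.5, "roll": -1.6, "grip": 40},
  ],
)

```text
t: 2.75
position: [0.4445, 0.0733, 0.1192]
ee_rot: [-3.028, 1.568, 3.114]
ft_force: [-0.6, -0.5, -0.4]
finger_gap: 0.034
```

Run:
```python
from h import *
delta([.4457,.0747,.121],-.14)
cv2.imwrite("pics/w2.png",bot.capture("wrist"))
```

```text
t 2.75 pos [0.4445 0.0733 0.1192] ft [-0.6191 -0.4836 -0.4363] gap 0.03397679563039242 q [ 0.0008  0.289  -0.557   0.7274  0.0001  1.7123]
delta mm [-1.8208  1.5698  0.9568] roll -0.04022348941651899
```

View pics/w2.png

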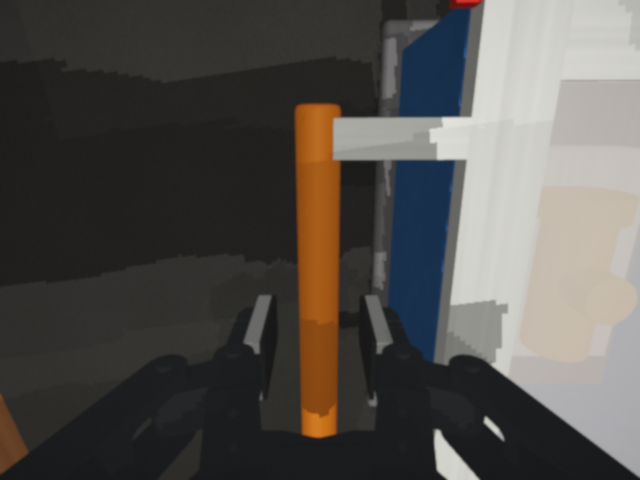

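The tube, at about (318,300), runs between the two fingers with clearance either side. I'll close.

Request:
carry_out(
  plan=[
    {"tx": 0, "ty": 0, "tz": 0, "roll": 0, "grip": 0},
    {"tx": 0, "ty": 0, "tz": 0, "roll": 0, "grip": 0},
    {"tx": 0, "ty": 0, "tz": 0, "roll": 0, "grip": 0},
    {"tx": 0, "ty": 0, "tz": 0, "roll": 0, "grip": 0},
    {"tx": 0, "ty": 0, "tz": 0, "roll": 0, "grip": 0},
    {"tx": 0, "ty": 0, "tz": 0, "roll": 0, "grip": 0},
    {"tx": 0, "ty": 0, "tz": 0, "roll": 0, "grip": 0},
    {"tx": 0, "ty": 0, "tz": 0, "roll": 0, "grip": 0},
  ],
  grip_force=40,
)

```text
t: 3.47
position: [0.4448, 0.0732, 0.1215]
ee_rot: [2.563, 1.569, 2.423]
ft_force: [-7.2, 1.6, 8.9]
finger_gap: 0.0122
```

Run:
```python
from h import *
delta([.4457,.0747,.121],-.14)
r,p=np.hypot(205,5),np.arctan2(5,205)
for a in np.r_[.0:1.5:.05]:
    print(round(a,2),"tx",round(-(r*np.sin(a+p)-5),1),"tz",round(205-r*np.cos(a+p),1))
```

```text
t 3.4667 pos [0.4448 0.0732 0.1215] ft [-7.2047  1.6417  8.8794] gap 0.012164722974507127 q [ 0.      0.2852 -0.5552  0.7314  0.0009  1.7118]
delta mm [0.4515 1.6266 0.6656] roll -0.05608754601511379
0.0 tx -0.0 tz 0.0
0.05 tx -10.2 tz 0.5
0.1 tx -20.4 tz 1.5
0.15 tx -30.6 tz 3.0
0.2 tx -40.6 tz 5.1
0.25 tx -50.6 tz 7.6
0.3 tx -60.4 tz 10.6
0.35 tx -70.0 tz 14.1
0.4 tx -79.4 tz 18.1
0.45 tx -88.7 tz 22.6
0.5 tx -97.7 tz 27.5
0.55 tx -106.4 tz 32.8
0.6 tx -114.9 tz 38.6
0.65 tx -123.0 tz 44.8
0.7 tx -130.9 tz 51.4
0.75 tx -138.4 tz 58.4
0.8 tx -145.5 tz 65.8
0.85 tx -152.3 tz 73.5
0.9 tx -158.7 tz 81.5
0.95 tx -164.7 tz 89.8
1.0 tx -170.2 tz 98.4
1.05 tx -175.3 tz 107.3
1.1 tx -180.0 tz 116.5
1.15 tx -184.2 tz 125.8
1.2 tx -187.9 tz 135.4
1.25 tx -191.1 tz 145.1
1.3 tx -193.9 tz 155.0
1.35 tx -196.1 tz 165.0
1.4 tx -197.9 tz 175.1
1.45 tx -199.1 tz 185.3
```

Request:
carry_out(
  plan=[
    {"tx": -10, "ty": 0, "tz": 0.5, "roll": 0, "grip": 0},
    {"tx": -25, "ty": 0, "tz": 2, "roll": 0, "grip": 0},
    {"tx": -40.6, "ty": 0, "tz": 5, "roll": 0, "grip": 0},
    {"tx": -55.5, "ty": 0, "tz": 9, "roll": 0, "grip": 0},
    {"tx": -70, "ty": 0, "tz": 14, "roll": 0, "grip": 0},
    {"tx": -84, "ty": 0, "tz": 20.3, "roll": 0, "grip": 0},
    {"tx": -97.7, "ty": 0, "tz": 27.5, "roll": 0, "grip": 0},
    {"tx": -97.7, "ty": 0, "tz": 27.5, "roll": 0, "grip": 0},
  ],
)

```text
t: 4.13
position: [0.4711, 0.0696, 0.2205]
ee_rot: [2.832, 1.567, 2.692]
ft_force: [-14.0, 3.9, 6.8]
finger_gap: 0.013
```

Run:
```python
from h import *
delta([.4448,.0732,.1192],-.14)
b=bot.capture("side");a=bot.capture("scene")
cv2.imwrite("pics/s3.png",np.hstack([cv2.resize(b[100:300,190:400],(400,381)),cv2.resize(a[110:290,230:430],(400,381))]))
```

```text
t 4.1333 pos [0.4711 0.0696 0.2205] ft [-14.0428   3.9252   6.7753] gap 0.012993606757051725 q [-0.0081  0.226  -0.3389  1.0092  0.0016  1.7035]
delta mm [101.3927  -0.1968 -26.1653] roll -0.04542894606601067
```

View pics/s3.png

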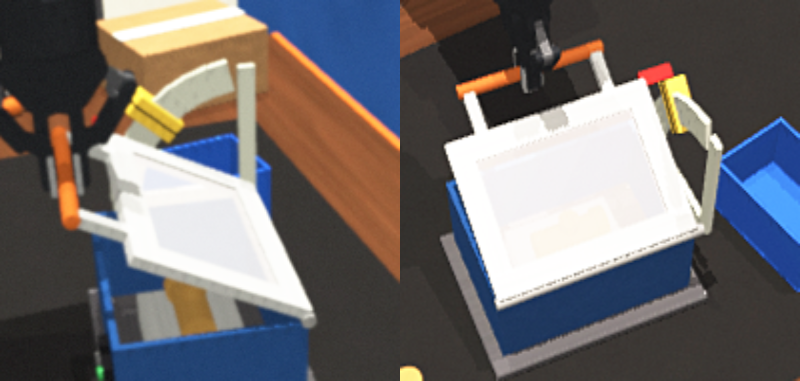

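Both crops show the gripper holding the tube and the flap up at about 0.5 rad, with the pointer (left crop (95,115), right crop (655,73)) still below the tab. The wrist force is small. I'll keep lifting.

Request:
carry_out(
  plan=[
    {"tx": -12, "ty": 0, "tz": 7, "roll": 0, "grip": 0},
    {"tx": -25.3, "ty": 0, "tz": 16.5, "roll": 0, "grip": 0},
    {"tx": -37, "ty": 0, "tz": 26.5, "roll": 0, "grip": 0},
    {"tx": -47.8, "ty": 0, "tz": 37, "roll": 0, "grip": 0},
    {"tx": -57.8, "ty": 0, "tz": 49, "roll": 0, "grip": 0},
    {"tx": -67, "ty": 0, "tz": 61, "roll": 0, "grip": 0},
    {"tx": -72.5, "ty": 0, "tz": 70, "roll": 0, "grip": 0},
    {"tx": -77.6, "ty": 0, "tz": 79, "roll": 0, "grip": 0},
  ],
)

```text
t: 4.9
position: [0.549, 0.0588, 0.2996]
ee_rot: [2.268, 1.569, 2.127]
ft_force: [-18.4, 4.4, 27.5]
finger_gap: 0.0125
```

Run:
```python
from h import *
delta([.4448,.0732,.1192],-.14)
```

```text
t 4.9 pos [0.549  0.0588 0.2996] ft [-18.4054   4.3807  27.4731] gap 0.012455414594630022 q [-0.0267  0.3251  0.0088  1.2557  0.0018  1.6845]
delta mm [ 180.5016   -0.6222 -104.9897] roll -0.021426758189006634
```

The wrist force is mainly radial and outward at about 33 N, so the commanded arc is about 4 mm too tight. I'll offset the next moves outward and approach the stop gently.

Request:
carry_out(
  plan=[
    {"tx": -4, "ty": 0, "tz": -2, "roll": 0, "grip": 0},
    {"tx": -6, "ty": 0, "tz": 2.5, "roll": 0, "grip": 0},
    {"tx": -8.7, "ty": 0, "tz": 7, "roll": 0, "grip": 0},
    {"tx": -11, "ty": 0, "tz": 11.5, "roll": 0, "grip": 0},
    {"tx": -13, "ty": 0, "tz": 16.5, "roll": 0, "grip": 0},
    {"tx": -15, "ty": 0, "tz": 21, "roll": 0, "grip": 0},
    {"tx": -16.6, "ty": 0, "tz": 26, "roll": 0, "grip": 0},
    {"tx": -16.6, "ty": 0, "tz": 26, "roll": 0, "grip": 0},
  ],
)

```text
t: 5.57
position: [0.5775, 0.0547, 0.313]
ee_rot: [1.262, 1.569, 1.121]
ft_force: [1.0, 5.0, -2.8]
finger_gap: 0.0124
```

Run:
```python
from h import *
delta([.4448,.0732,.1215],-.14)
```

```text
t 5.5667 pos [0.5775 0.0547 0.313 ] ft [ 0.9541  4.9879 -2.8364] gap 0.012436212998492251 q [-0.0323  0.3761  0.1178  1.3118  0.0015  1.6793]
delta mm [ 191.4517   -0.6471 -134.1232] roll -0.04937779236553119
```

Request:
carry_out(
  plan=[
    {"tx": -1, "ty": 0, "tz": 2.5, "roll": 0, "grip": 0},
    {"tx": -1.8, "ty": 0, "tz": 5, "roll": 0, "grip": 0},
    {"tx": -2.5, "ty": 0, "tz": 7.5, "roll": 0, "grip": 0},
    {"tx": -3.3, "ty": 0, "tz": 10, "roll": 0, "grip": 0},
    {"tx": -4, "ty": 0, "tz": 12.5, "roll": 0, "grip": 0},
    {"tx": -4.7, "ty": 0, "tz": 15, "roll": 0, "grip": 0},
    {"tx": -5.4, "ty": 0, "tz": 17.5, "roll": 0, "grip": 0},
    {"tx": -5.4, "ty": 0, "tz": 17.5, "roll": 0, "grip": 0},
  ],
)

```text
t: 6.23
position: [0.5889, 0.0531, 0.317]
ee_rot: [3.07, 1.559, 2.93]
ft_force: [-23.6, 7.7, 2.2]
finger_gap: 0.0119
```

Run:
```python
from h import *
delta([.4448,.0732,.1215],-.14)
```

```text
t 6.2333 pos [0.5889 0.0531 0.317 ] ft [-23.6381   7.6955   2.158 ] gap 0.011908895986279555 q [-0.0348  0.4091  0.1775  1.3512  0.0021  1.6762]
delta mm [ 197.2594   -0.375  -143.0834] roll -0.016275396467321457
```

Request:
carry_out(
  plan=[
    {"tx": 0, "ty": 0, "tz": 2, "roll": 0, "grip": 0},
    {"tx": 0, "ty": 0, "tz": 4, "roll": 0, "grip": 0},
    {"tx": 0, "ty": 0, "tz": 5, "roll": 0, "grip": 0},
    {"tx": 0, "ty": 0, "tz": 5, "roll": 0, "grip": 0},
    {"tx": 0, "ty": 0, "tz": 5, "roll": 0, "grip": 0},
    {"tx": 0, "ty": 0, "tz": 5, "roll": 0, "grip": 0},
    {"tx": 0, "ty": 0, "tz": 5, "roll": 0, "grip": 0},
    {"tx": 0, "ty": 0, "tz": 5, "roll": 0, "grip": 0},
  ],
)

```text
t: 6.9
position: [0.5892, 0.053, 0.317]
ee_rot: [3.122, 1.55, 2.983]
ft_force: [-44.2, 8.7, 12.9]
finger_gap: 0.0123
```

Run:
```python
from h import *
delta([.4448,.0732,.1215],-.14)
b=bot.capture("side");a=bot.capture("scene")
cv2.imwrite("pics/s4.png",np.hstack([cv2.resize(b[80:280,190:400],(400,381)),cv2.resize(a[70:290,210:430],(400,381))]))
```

```text
t 6.9 pos [0.5892 0.053  0.317 ] ft [-44.1856   8.7199  12.9019] gap 0.012310727953769172 q [-0.0351  0.417   0.1893  1.3634  0.0025  1.6754]
delta mm [ 198.4035   -0.2093 -141.8186] roll 0.01532832539365181
```

View pics/s4.png

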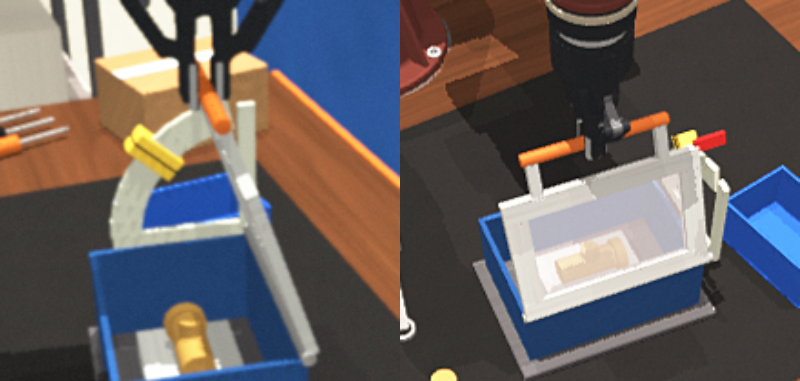

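The flap is at its top stop: over the last push the pose did not change while the force rose from 24 to 44 N. The tab is clear in the side crop at (153,152). Next I'll fit the tab angle, with the tab spanning radially inward from 150 mm, and estimate the flap's angle from the arm's pose.

Run:
```python
from h import *
def Wf(q):
    x,y,w=q;return lambda p:np.array([np.cos(w)*p[0]-np.sin(w)*p[1]+x,np.sin(w)*p[0]+np.cos(w)*p[1]+y,p[2]])
b=bot.capture("side");Y=((22,120,100),(34,255,255));m=blob(b,*Y,(245,140,295,180));print(m)
a=cv2.imread("pics/a.png")
for st in([.5695,.0573,-.14],[.5686,.0592,-.1432]):
    W=Wf(st);f=lambda t,R,y:W((.08-R*np.cos(t),y,.11+R*np.sin(t)))
    q=least_squares(lambda v:np.r_[proj("side",f(v[0],v[1],v[2]))-m[0],proj("scene",f(v[0],v[1],v[2]))-(367.5,157),(v[2]-.123)/.001,],[.7,.13,.123]);print(q.x,q.fun)
    for R in(.1,.125,.15):
        print(R,[proj("side",f(t,R,.126)).round(1) for t in(.7,.75,.8)])
    s=bot.state();H=s["position"]-[0,0,.006];d=H-[st[0],st[1],0];lx=np.cos(st[2])*d[0]+np.sin(st[2])*d[1]
    print("guard",np.arctan2(d[2]-.11,.08-lx)-np.arctan2(5,205),"R",np.hypot(d[2]-.11,.08-lx))
cv2.imwrite("pics/tab.png",np.hstack([cv2.resize(b[135:185,245:295],(400,400),interpolation=2),cv2.resize(a[130:180,345:395],(400,400),interpolation=2)]))
```

```text
(array([269.5735, 160.154 ]), ((270.1038513183594, 160.0807647705078), (31.310970306396484, 15.787044525146484), 37.87498474121094), array([255, 145,  31,  30, 422], dtype=int32))
[0.767  0.1272 0.1232] [-0.4509 -0.6544 -0.6221  1.0117  0.2376]
0.1 [array([278., 170.]), array([279.7, 168. ]), array([281.5, 166. ])]
0.125 [array([267. , 163.1]), array([269.1, 160.4]), array([271.4, 157.9])]
0.15 [array([255.7, 155.9]), array([258.2, 152.7]), array([261. , 149.6])]
guard 1.2568592291813827 R 0.20968913665873892
[0.7655 0.1263 0.123 ] [-0.6529 -0.5853 -0.0178  0.9814 -0.0334]
0.1 [array([277.5, 169.7]), array([279.1, 167.6]), array([280.9, 165.6])]
0.125 [array([266.5, 162.7]), array([268.6, 160.1]), array([270.8, 157.6])]
0.15 [array([255.2, 155.5]), array([257.7, 152.3]), array([260.4, 149.2])]
guard 1.2621994423263405 R 0.2093590372300106
```

View pics/tab.png

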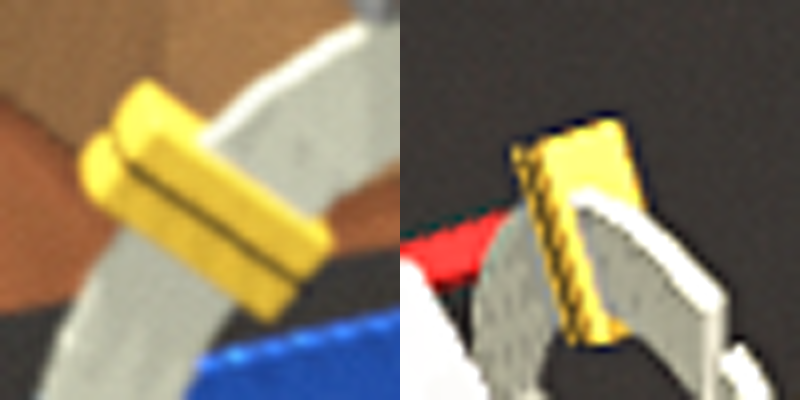

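The black centre line is visible in the tab crop. The fit gives a tab angle of about 0.766 and a flap angle at the stop of about 1.257. I'll unload from the stop first, then come down along the arc.

Request:
carry_out(
  plan=[
    {"tx": 1, "ty": 0, "tz": -12, "roll": 0, "grip": 0},
    {"tx": 5.5, "ty": 0, "tz": -27, "roll": 0, "grip": 0},
    {"tx": 11.5, "ty": 0, "tz": -40.5, "roll": 0, "grip": 0},
    {"tx": 18, "ty": 0, "tz": -53.5, "roll": 0, "grip": 0},
    {"tx": 25.5, "ty": 0, "tz": -66, "roll": 0, "grip": 0},
    {"tx": 34, "ty": 0, "tz": -78, "roll": 0, "grip": 0},
    {"tx": 43, "ty": 0, "tz": -90, "roll": 0, "grip": 0},
    {"tx": 50, "ty": 0, "tz": -98, "roll": 0, "grip": 0},
  ],
)

```text
t: 7.72
position: [0.5034, 0.0648, 0.2681]
ee_rot: [0.142, 1.566, 0.001]
ft_force: [10.5, 1.8, -7.3]
finger_gap: 0.0123
```

Request:
carry_out(
  plan=[
    {"tx": 1, "ty": 0, "tz": -1, "roll": 0, "grip": 0},
    {"tx": 1, "ty": 0, "tz": -1, "roll": 0, "grip": 0},
    {"tx": 1, "ty": 0, "tz": -1, "roll": 0, "grip": 0},
    {"tx": 1, "ty": 0, "tz": -1, "roll": 0, "grip": 0},
    {"tx": 1, "ty": 0, "tz": -1, "roll": 0, "grip": 0},
    {"tx": 1, "ty": 0, "tz": -1, "roll": 0, "grip": 0},
    {"tx": 1, "ty": 0, "tz": -1, "roll": 0, "grip": 0},
    {"tx": 1, "ty": 0, "tz": -1, "roll": 0, "grip": 0},
  ],
)

```text
t: 8.38
position: [0.5028, 0.0648, 0.2676]
ee_rot: [0.187, 1.567, 0.046]
ft_force: [5.6, 2.3, -7.3]
finger_gap: 0.0121
```

Run:
```python
from h import *
delta([.4448,.0732,.1215],-.14)
s=bot.state();H=s["position"]-[0,0,.006];st=[.5692,.058,-.14];d=H-[st[0],st[1],0];lx=np.cos(st[2])*d[0]+np.sin(st[2])*d[1]
print("guard",np.arctan2(d[2]-.11,.08-lx)-np.arctan2(5,205),"R",np.hypot(d[2]-.11,.08-lx))
b=bot.capture("side");a=bot.capture("scene")
cv2.imwrite("pics/s5.png",np.hstack([cv2.resize(b[120:200,220:304],(400,381),interpolation=2),cv2.resize(a[120:200,320:404],(400,381),interpolation=2)]))
```

```text
t 8.3833 pos [0.5028 0.0648 0.2676] ft [ 5.5792  2.2854 -7.3022] gap 0.012136979352255944 q [-0.0162  0.2474 -0.1823  1.1376  0.0002  1.6959]
delta mm [145.8896   0.0275 -59.1013] roll -0.0773908865418047
guard 0.7773820234018904 R 0.2109619394986515
```

View pics/s5.png

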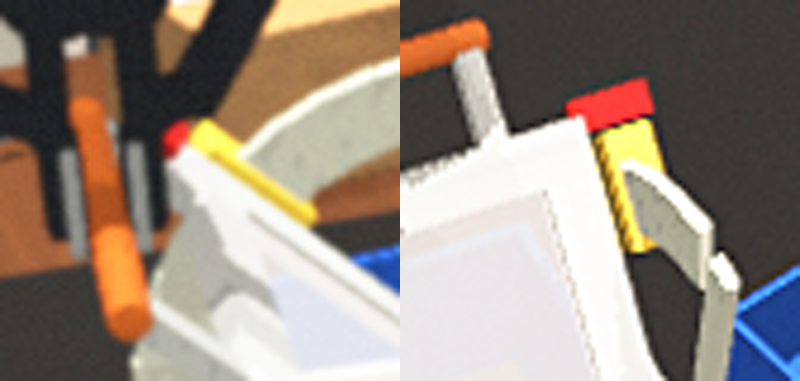

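The pointer's red bar lines up with the tab in both crops (left crop (178,138) by the tab end at (205,130), right crop (610,105) at the tab's outer end). As a second measurement of the angle, I'll use the red bar's pixels.

Run:
```python
from h import *
a=bot.capture("scene")
h=cv2.cvtColor(a,cv2.COLOR_BGR2HSV);m=(cv2.inRange(h,(0,150,100),(4,255,255))|cv2.inRange(h,(172,150,100),(180,255,255)));z=0*m;z[130:155,350:380]=m[130:155,350:380]
ys,xs=np.where(z);c=np.array([xs.mean(),ys.mean()]);print(len(xs),c,cv2.minAreaRect(np.c_[xs,ys].astype(np.float32)))
for st in([.5695,.0573,-.14],[.5686,.0592,-.1432]):
    x,y0,w=st
    def f(t,R,y,off=0):
        p=np.array([.08-R*np.cos(t)+off*np.sin(t),y,.11+R*np.sin(t)+off*np.cos(t)])
        return np.array([np.cos(w)*p[0]-np.sin(w)*p[1]+x,np.sin(w)*p[0]+np.cos(w)*p[1]+y0,p[2]])
    for off in(0,.004):
        q=least_squares(lambda v:proj("scene",f(v[0],.16,v[1],off))-c,[.75,.13]);print("pointer ang,y",q.x,q.cost)
    for t in(.7,.77,.84):print(t,proj("scene",f(t,.16,.135)).round(1),"mark",proj("scene",f(t,.15,.124)).round(1))
```

```text
128 [364.2734 141.625 ] ((363.6729736328125, 142.0621795654297), (7.86679744720459, 17.718673706054688), 72.89727020263672)
pointer ang,y [0.6967 0.131 ] 0.00457812791524767
pointer ang,y [0.6717 0.131 ] 0.002532516790916239
0.7 [366.1 141.1] mark [362.7 147.4]
0.77 [367.9 140.8] mark [364.3 147.1]
0.84 [369.9 140.8] mark [366.1 147.2]
pointer ang,y [0.7661 0.1255] 0.0
pointer ang,y [0.7455 0.1252] 6.018062073750055e-26
0.7 [366.8 140.6] mark [363.3 146.9]
0.77 [368.6 140.3] mark [365.  146.6]
0.84 [370.6 140.3] mark [366.8 146.7]
```

Run:
```python
from h import *
b=bot.capture("side");k=5;l,t,W,Hh=205,110,158,118
im=cv2.resize(b[t:t+Hh,l:l+W],None,fx=k,fy=k,interpolation=2)
x,y0,w=.5691,.0582,-.141
def f(th,R,y,off=0):
    p=np.array([.08-R*np.cos(th)+off*np.sin(th),y,.11+R*np.sin(th)+off*np.cos(th)])
    return np.array([np.cos(w)*p[0]-np.sin(w)*p[1]+x,np.sin(w)*p[0]+np.cos(w)*p[1]+y0,p[2]])
P=lambda *a:tuple(int(v) for v in (proj("side",f(*a))-[l-.5,t-.5])*k)
for th,c in((.70,(255,0,0)),(.766,(0,255,0)),(.83,(255,0,255))):
    cv2.line(im,P(th,0,-.11,.005),P(th,.16,-.11,.005),c,1);cv2.line(im,P(th,.16,-.11,.005),P(th,.16,.11,.005),c,1)
    cv2.line(im,P(th,.205,-.081,.005),P(th,.205,.081,.005),c,1)
    cv2.line(im,P(th,.105,.113),P(th,.15,.113),c,1)
cv2.imwrite("pics/s6.png",im)
```

```text
(no output)
```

View pics/s6.png

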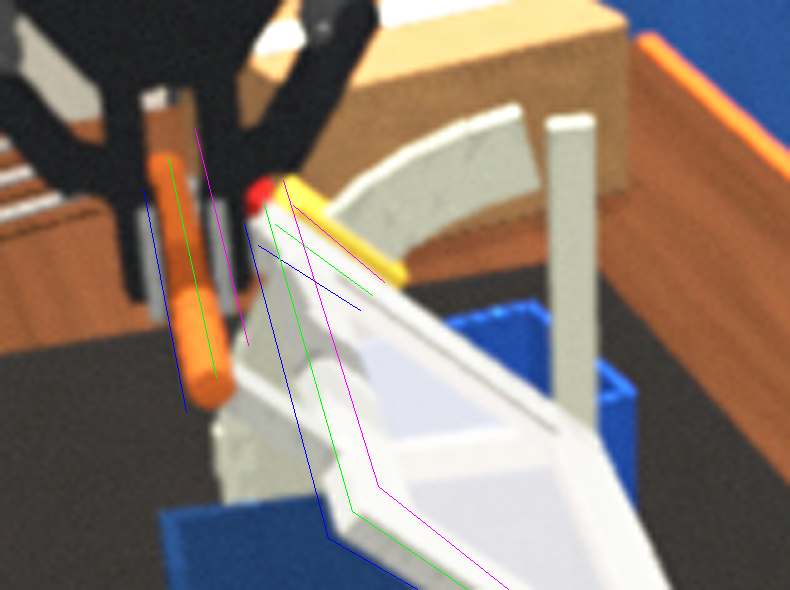

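In the overlay, the free edge, corner and handle all lie on the 0.766 rad outline. The tab's black line, (280,228) to (386,301) in this crop, also lies on the 0.766 line. The grip is steady, so I'm handing in.

```bash
python3 -c "
from h import *
delta([.4448,.0732,.1215],-.14);bot.job_done()"
```

```text
t 8.5833 pos [0.5027 0.0648 0.2676] ft [ 5.5874  2.2045 -6.8614] gap 0.012184322491458696 q [-0.0162  0.2474 -0.1823  1.1377  0.0003  1.6959]
delta mm [145.8716   0.0055 -59.0419] roll -0.07680831274330124
the job is handed in; nothing more can be done
```

I gripped the orange handle and lifted the flap to its top stop. I then brought it down to the yellow tab and handed the job in at 8.6 s with the gripper still holding it. No verdict was reported.

- **Top stop:** on the last push the pose stayed put while the wrist force rose from about 24 to 44 N. I put the flap at about 1.26 rad there, from the arm's pose. That is only about 0.03 above the required 1.23, so it rests on this estimate and the firm contact.
- **Final angle:** I measured the tab at about 0.77 rad. The flap read 0.777 from the arm's pose, and about 0.77 from the outline overlaid on the side camera picture.
- **Hold:** the last readings were steady at about 9 N on the wrist, with the fingers closed on the tube.
- **Checks that disagreed:**
  - The angle from the red pointer's pixels in the scene view came out anywhere from 0.67 to 0.77, depending on small changes in the station pose. That camera looks nearly along the pointer's motion there, so I relied on the side view.
  - The handle's radius from the hinge measured 209 to 211 mm against the nominal 205 to 206. I took this as a few millimetres of slip or flex, worth about 0.02 rad.
- **Bystanders:** the tab's picture position did not change between the start and the top-stop check. I saw no contact with the bin, wrench or fitting, but I did not measure them again at the end.

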